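# Sort the loose bench things into their trays

## Task

Sort the five loose things into the three shallow trays: the black marker goes into the long lane of the yellow tray and the blue clip into that tray's short pocket; the red cap goes into the narrow bay and the white jar lid into the wide bay of the green tray; the bronze medallion lying by itself among them goes into the wooden tray. Each must end up the same way up as it is now, lying flat on the floor of its own bay and let go. Things and trays change places from one time to the next, so look before you reach.

Things in the scene. Friction and masses are not known exactly. Their poses are not given: they have to be found in the camera images.
- marker: black marker pen with a white band, lying flat, 124 mm long, 18 mm wide, 20 mm high. Origin at the middle of its underside; long axis is its own y, z up. Grip it across its width (along its x).
- blue_clip: small dark blue bar-shaped clip, 31 mm long (own y), 13 mm wide (own x), 8 mm high. Origin at the middle of its underside, z up. Grip it across its width.
- red_cap: round red plastic cap, 34 mm in diameter, 28 mm high, standing with its wider end down. Origin at the middle of its underside, z up.
- jar_lid: round white ribbed jar lid lying upside down (hollow side up), 58 mm in outside diameter, 14 mm high; can be gripped across the whole diameter or by its rim. Origin at the middle of its underside, z up.
- medallion: round bronze-brown medallion lying flat, 55 mm in diameter, 10 mm high; grip it across its diameter. Origin at the middle of its underside, z up.
- yellow_tray: yellow shallow tray, fixed to the table, 155 mm (own x) by 157 mm (own y), 11 mm high, walls 5 mm, floor 4 mm thick; a finger tab sticks out 7 mm in the middle of both x ends. Origin on the table under the tray's middle, z up. Long lane: 145 mm along x by 76 mm along y, its middle at x = 0, y = -35.5 mm. Short pocket: 58 mm along x by 66 mm along y between two solid ledges as high as the walls, its middle at x = 0, y = +40.5 mm.
- green_tray: green shallow tray, fixed to the table, 130 mm (own x) by 147 mm (own y), 11 mm high, walls 5 mm, floor 4 mm thick; a finger tab sticks out 7 mm in the middle of both x ends. Origin on the table, z up. Its two bays are both 120 mm along x. Wide bay: 78 mm along y, its middle at x = 0, y = -29.5 mm. Narrow bay: 54 mm along y, its middle at x = 0, y = +41.5 mm.
- wooden_tray: brown wooden shallow tray with a single bay, fixed to the table, 130 mm (own x) by 88 mm (own y), 11 mm high, walls 5 mm, floor 4 mm thick; a finger tab sticks out 7 mm in the middle of both x ends. Origin on the table under its middle, z up; the bay is 120 mm along x by 78 mm along y, centred at x = 0, y = 0.

How it is judged:
By the outcome, as a careful person would: the job done as asked, in the order asked, and still so for the second after the job is handed in, with the robot touching nothing.
It also fails if it takes over 115 s, if anything falls off the work surface, if the arm or the gripper's body presses on something with over 40 N, if the wrist force passes 120 N, or if a joint passes its speed limit or range.

## Robot

A 7-joint arm with a two-finger parallel gripper is mounted at the origin on a cart in front of the work surface, level with it; the furniture and walls round the work are solid. World frame = base frame: x ahead of the robot, y to its left, z up, the work surface at z = 0. Lengths are in m, angles in rad, forces in N, time in s.
With the tool pointing down it reaches from about 0.425 to 0.875 m from the base axis. Payload 4.7 kg.
Tool frame: the origin (TCP) lies between the finger pads; the fingertips stand 14 mm ahead of it and the grasp point (between the pads) lies 5 mm behind it; z points along the fingers, y is the line along which they close (so a half turn about z gives the same grasp; the last joint's range is limited). The gripper opens to 87 mm and grips with 3 to 60 N. Pads are 19 mm wide; open, the fingers measure 117 mm over their backs; the gripper's body (75 mm by 190 mm) begins 51 mm behind the grasp point.
Start: joints at [1.228, 0.321, -0.07, 1.45, 0.023, 1.371, -0.057], TCP at [0.227, -0.609, 0.237] pointing down, gripper open.
Joint ranges: [-2.86, 2.86], [-0.3, 2.09], [-1.38, 1.24], [0.06, 2.45], [-1.56, 4.7], [0.09, 2.05], [-2.69, 2.69]. Speed limits (rad/s): [2.57, 2.57, 3.14, 3.14, 3.14, 3.14, 3.14].

## Interface

Orientations are given as a rotation vector (axis times angle).
In Python, from bench import ctrl gives the robot as it stands.
- The arm moves only by the tool step_arm, never from a script. Its argument "commands" is a list of rows, each an object with "travel": the shift along the tool's x, y, z in m, a list of three; "turn": the turn, a rotation vector about the tool's x, y, z in degrees, a list of three. A call has 1 to 5 rows; each row is the pose to reach, as a shift and turn from the pose commanded when the call began, along the tool's axes at that moment; what a row does not reach only later rows make up. A row lasts 1/10 s, in which the tool goes at most 50 mm and 8.59 degrees, less where a joint would pass 70% of its speed; a pose out of reach is approached as far as the arm can. A call with a gripper value outside its range is refused whole. "gripper" is the opening, from 0 (shut) to 1 (fully open), set as the call begins (left out, the last holds). The fingers move at their own pace and stop on an object; "force" is the grip in N (left out, the last holds). Time passes only in rows, so rows that repeat a pose let the fingers close. It gives the time, the measured TCP pose, the force, the opening and the grip force at its end, in the units of the state.
- ctrl.get_state(): the state, without advancing time (a new reading comes with each control period).
- ctrl.get_image(name): name is "scene" or "top" or "wrist"; returns the picture (384x512x3 uint8, red, green, blue); there is no depth.
- ctrl.camera_model(name): a dict with "fx", "fy", "cx", "cy" (pixels), "R" (3x3) and "t" (3): a world point X has camera coordinates R X + t; the wrist camera has in their place "T_tool_cam" (4x4, takes a point from camera to tool coordinates, whose origin is the TCP and whose axes are the flange's). Camera axes: x right, y down, z forward; pixel columns grow to the right and rows downward; lengths in m; the calibration is good to about 2 mm. A picture is of the moment at which its call begins: read the wrist's pose just before it. camera_model takes no time and is no camera call.
- ctrl.close_job(): hands the job in; it is judged then, once.
The state is a dict: "time": time; "joint_positions": joint angles; "qd": joint speeds; "joint_torque": joint torques, N m; "position": TCP position; "tool_rot": TCP orientation; "ft_force": force on the tool from outside, world axes, zero at the start; "torque": the same for the moment, N m; "grip_width": opening from 0.0 (shut) to 1.0 (fully open); "grip_force": force on a finger pad.
Only numpy, scipy, OpenCV 4.12 (cv2) and the standard library are available. Lean on these libraries where they do the work, as an engineer would, in place of code of your own. Each camera call takes 0.05 s, during which the arm holds its last target. There are 200 camera calls.

## Working session

There is one attempt and no reset: what is moved stays moved. The work goes in short steps, Python scripts to look and compute and a tool call to move; the robot and the scene stay as the last step left them, time stands still between calls to the robot, and variables do not carry over. Pictures are saved under pics/ and viewed, at most 14 in all, crops included, and the job is handed in when it is done.

Besides the shell and the picture viewer there is one more tool, called after "Request:" as name(argument=value, ...) on one line, values as JSON. step_arm: Moves the arm, as the interface text tells. Its arguments: {"type":"object","properties":{"commands":{"type":"array"},"gripper":{"type":"number"},"force":{"type":"number"}},"required":["commands"]}

```bash
ls; mkdir -p pics; python3 - <<'E'
from bench import ctrl
import cv2
print(ctrl.get_state())
for n in ("scene","top"):
    im=ctrl.get_image(n); cv2.imwrite(f"pics/{n}0.png",im[:,:,::-1])
    print(n,ctrl.camera_model(n))
print(ctrl.camera_model("wrist"))
E
```

```text
pics
{'time': 0.0, 'joint_positions': array([ 1.22812121,  0.32181687, -0.07011282,  1.45169166,  0.02261783,
        1.37079846, -0.05689405]), 'qd': array([-0.00035074, -0.0003953 , -0.00143324, -0.00149283, -0.00015993,
       -0.00132071,  0.00013378]), 'joint_torque': array([ 1.95732214e-04, -4.91278267e+01, -4.03824728e-01, -3.12525880e+01,
       -6.40644087e-02,  4.36417444e-02,  1.63689224e-04]), 'position': array([ 0.22679261, -0.60857896,  0.23545734]), 'tool_rot': array([-3.08987603e+00, -5.57224614e-01,  7.02944723e-04]), 'ft_force': array([ 0.27985445, -0.02464429,  0.09842851]), 'torque': array([-0.02156069, -0.00193657,  0.0075521 ]), 'grip_force': 0.0, 'grip_width': 1.0038697433478974}
scene {'fx': 402.1979609686736, 'fy': 402.1979609686736, 'cx': 260.34307925626536, 'cy': 189.59014109954853, 'R': array([[ 0.46511374, -0.88522722,  0.00647946],
       [-0.75089834, -0.39839038, -0.52672269],
       [ 0.46885062,  0.24012055, -0.85001248]]), 't': array([-0.20785699,  0.40395662,  0.6716782 ])}
top {'fx': 384.69457006555257, 'fy': 384.69457006555257, 'cx': 261.40350701158326, 'cy': 196.42057522575405, 'R': array([[ 0.01351917, -0.99988991, -0.006116  ],
       [-0.99630395, -0.01295129, -0.08491586],
       [ 0.0848273 ,  0.00724139, -0.99636936]]), 't': array([0.02354711, 0.52390822, 1.09073593])}
{'fx': 320.9917334160383, 'fy': 320.9917334160383, 'cx': 249.40527101299114, 'cy': 194.47370062201801, 'T_tool_cam': array([[-2.30446539e-04, -9.64056127e-01, -2.65698571e-01,
         7.24756690e-02],
       [ 9.99999972e-01, -2.34597792e-04, -1.61125946e-05,
        -2.49023293e-04],
       [-4.67988526e-05, -2.65698567e-01,  9.64056155e-01,
        -1.47829933e-01],
       [ 0.00000000e+00,  0.00000000e+00,  0.00000000e+00,
         1.00000000e+00]])}
```

View pics/top0.png

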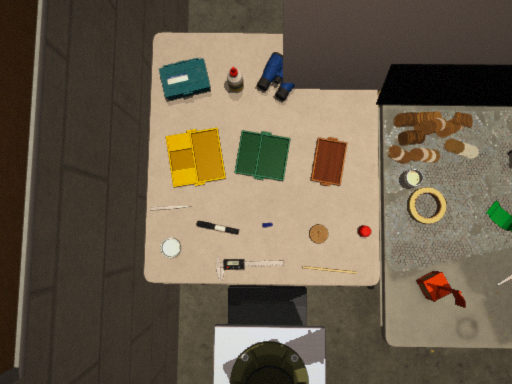

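View pics/scene0.png

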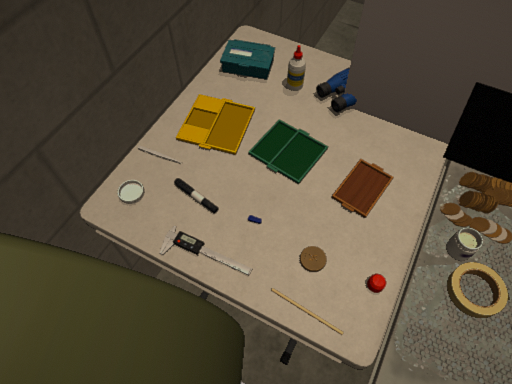

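The top view shows the yellow tray at (196,157), green at (263,155), wooden at (329,162), marker at (218,228), clip at (267,225), medallion at (318,234), red cap at (365,231) and lid at (171,247). There is also clutter, such as calipers and sticks. The scene view agrees with this.

```bash
cat > h.py <<'E'
import numpy as np, cv2
from scipy.spatial.transform import Rotation as Ro
from bench import ctrl
def ray(uv,name,st=None):
    m=ctrl.camera_model(name); uv=np.atleast_2d(uv).astype(float)
    d=np.c_[(uv[:,0]-m['cx'])/m['fx'],(uv[:,1]-m['cy'])/m['fy'],np.ones(len(uv))]
    if name=='wrist':
        T=m['T_tool_cam'];Rt=Ro.from_rotvec(st['tool_rot']).as_matrix()
        return Rt@T[:3,3]+st['position'], d@(Rt@T[:3,:3]).T
    return -m['R'].T@m['t'], d@m['R']
def onplane(uv,name,z,st=None):
    o,d=ray(uv,name,st); return (o+d*((z-o[2])/d[:,2])[:,None])[:,:2]
def grab(name,f=None):
    st=ctrl.get_state(); im=ctrl.get_image(name)
    if f: cv2.imwrite(f,im[:,:,::-1])
    return im,st
def blob(mask,roi=None):
    m=mask.astype(np.uint8)
    if roi is not None:
        z=np.zeros_like(m); a,b,c,d=roi; z[b:d,a:c]=m[b:d,a:c]; m=z
    cs,_=cv2.findContours(m,cv2.RETR_EXTERNAL,cv2.CHAIN_APPROX_NONE)
    return max(cs,key=cv2.contourArea)[:,0,:]
def rect(pts):  # metric min-area rect: centre mm, size mm, angle (deg) of the long side
    (c,s,a)=cv2.minAreaRect((pts*1000).astype(np.float32))
    if s[0]<s[1]: s=s[::-1]; a+=90
    return np.round(c,1),np.round(s,1),round((a+90)%180-90,1)
E
python3 - <<'E'
from h import *
im,_=grab('top'); hsv=cv2.cvtColor(im,cv2.COLOR_RGB2HSV); H,S,V=[hsv[...,i].astype(int) for i in range(3)]
print([hsv[r,c] for r,c in((157,210),(157,180),(155,263),(162,329),(228,207),(228,218),(225,267),(234,318),(231,365),(247,171),(210,300))])
J={'yellow':((S>150)&(H>18)&(H<35),(150,115,235,200),.011),'green':((S>80)&(H>50)&(H<90),(225,120,300,190),.011),
'wood':((S>130)&(H<16),(300,130,355,195),.011),'marker':((V<70),(190,210,245,245),.012),'clip':((H>100)&(H<135)&(S>90),(255,215,280,235),.008),
'med':((S>90)&(H<25),(303,220,333,248),.010),'cap':((S>180)&((H<6)|(H>172)),(350,218,378,245),.02),'lid':((S<25)&(V>150),(155,232,188,262),.012)}
for n,(m,roi,z) in J.items():
    try:
        b=blob(m,roi); print(n,*rect(onplane(b,'top',z)),len(b))
    except Exception as e: print(n,e)
E
```

```text
[array([ 21, 244, 190], dtype=uint8), array([ 21, 255, 182], dtype=uint8), array([ 61, 120,  85], dtype=uint8), array([  9, 207, 106], dtype=uint8), array([14, 75, 78], dtype=uint8), array([ 25,  38, 224], dtype=uint8), array([116, 172,  98], dtype=uint8), array([ 16, 166, 163], dtype=uint8), array([  3, 223, 228], dtype=uint8), array([ 36,  18, 227], dtype=uint8), array([ 16,  69, 197], dtype=uint8)]
yellow [639.5 228.2] [168.9 157. ] 10.6 206
green [647.2  30.4] [143.4 140.9] 81.4 178
wood [ 631.8 -165.9] [143.2  88.7] -9.1 143
marker [440.4 192.5] [50.3 16.3] 78.3 40
clip [442.9  13.2] [23.3  8.7] -89.2 20
med [ 419.6 -135.7] [54.9 53.5] 45.6 53
cap [ 427.9 -267. ] [31.7 28.6] -89.2 31
lid [373.1 290.7] [46.2 45.2] -81.1 54
```

```bash
python3 - <<'E'
import cv2
im=cv2.imread('pics/top0.png')[110:270,145:385]
cv2.imwrite('pics/topcrop.png',cv2.resize(im,(792,528),interpolation=cv2.INTER_CUBIC))
E
```

```text
(no output)
```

View pics/topcrop.png

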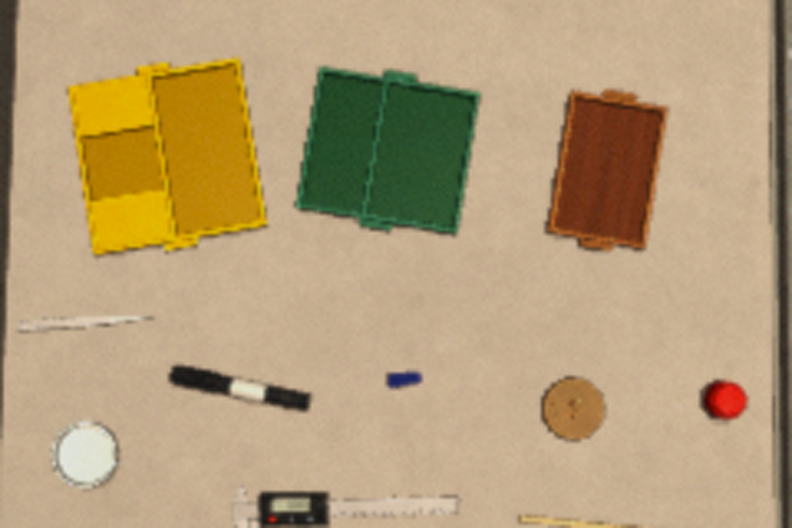

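The crop confirms it: the pocket (yellow) and the narrow bay (green) both lie on the +y side (left), with tray yaws of about +10°, −9° and −9°. Next I'm planning the first move, to hover over the marker.

```bash
cat >> h.py <<'E'
def down(yaw): # tool pointing down, tool x at world yaw (deg)
    c,s=np.cos(np.radians(yaw)),np.sin(np.radians(yaw)); return np.array([[c,s,0],[s,-c,0],[0,0,-1]])
def plan(*wps,st=None):
    st=st or ctrl.get_state(); p=st['position'];R=Ro.from_rotvec(st['tool_rot']).as_matrix()
    print('t %.1f pos'%st['time'],np.round(p,4),'yaw %.1f'%np.degrees(np.arctan2(R[1,0],R[0,0])),'w %.3f F'%st['grip_width'],np.round(st['ft_force'],1))
    for x,y,z,yaw in wps:
        t=R.T@(np.array([x,y,z])-p); R2=down(yaw)
        r=np.degrees(Ro.from_matrix(R.T@R2).as_rotvec())
        print('travel',np.round(t,4).tolist(),'turn',np.round(r,1).tolist(),'rows>=%d'%np.ceil(max(np.linalg.norm(t)/.05,np.linalg.norm(r)/8.59)))
        p=np.array([x,y,z]);R=R2
E
python3 - <<'E'
from h import *
plan((.45,-.42,.2,35),(.5,-.22,.16,50),(.49,0,.15,65),(.44,.185,.14,78))
E
```

```text
t 0.1 pos [ 0.2268 -0.6087  0.2357] yaw 20.4 w 1.000 F [ 0.8 -0.1  0.2]
travel [0.275, -0.0988, 0.0358] turn [-0.1, -0.0, -14.6] rows>=6
travel [0.1557, -0.1352, 0.04] turn [0.0, 0.0, -15.0] rows>=5
travel [0.1621, -0.1491, 0.01] turn [0.0, 0.0, -15.0] rows>=5
travel [0.1465, -0.1235, 0.01] turn [0.0, 0.0, -13.0] rows>=4
```

Request:
step_arm(commands=[{"travel":[0.055,-0.02,0.006],"turn":[0,0,-3]},{"travel":[0.1,-0.036,0.012],"turn":[0,0,-6]},{"travel":[0.145,-0.052,0.018],"turn":[0,0,-8]},{"travel":[0.19,-0.068,0.024],"turn":[0,0,-11]},{"travel":[0.235,-0.085,0.03],"turn":[0,0,-14]}], gripper=0.6)

```text
time: 0.65
position: [0.4174, -0.4469, 0.2063]
tool_rot: [-3.0, -0.933, 0.0]
ft_force: [0.5, -0.1, 0.2]
grip_width: 0.648
grip_force: 0.0
```

```bash
python3 - <<'E'
from h import *
plan((.5,-.22,.16,50),(.49,0,.15,65),(.44,.185,.14,78))
E
```

```text
t 0.7 pos [ 0.4174 -0.4469  0.2063] yaw 34.6 w 0.648 F [ 0.5 -0.1  0.2]
travel [0.1968, -0.14, 0.0463] turn [-0.0, 0.0, -15.4] rows>=5
travel [0.1621, -0.1491, 0.01] turn [0.0, 0.0, -15.0] rows>=5
travel [0.1465, -0.1235, 0.01] turn [0.0, 0.0, -13.0] rows>=4
```

Tracking is tight, so I'll batch the next two.

Request:
step_arm(commands=[{"travel":[0.039,-0.028,0.009],"turn":[0,0,-3]},{"travel":[0.078,-0.056,0.018],"turn":[0,0,-6]},{"travel":[0.117,-0.084,0.027],"turn":[0,0,-9]},{"travel":[0.156,-0.112,0.036],"turn":[0,0,-12]},{"travel":[0.197,-0.14,0.046],"turn":[0,0,-15]}])

```text
time: 1.15
position: [0.4994, -0.2205, 0.1606]
tool_rot: [2.852, 1.316, -0.0]
ft_force: [1.3, -0.7, 1.0]
grip_width: 0.601
grip_force: 0.0
```

Request:
step_arm(commands=[{"travel":[0.033,-0.03,0.002],"turn":[0,0,-3]},{"travel":[0.066,-0.06,0.004],"turn":[0,0,-6]},{"travel":[0.098,-0.09,0.006],"turn":[0,0,-9]},{"travel":[0.13,-0.12,0.008],"turn":[0,0,-12]},{"travel":[0.162,-0.149,0.01],"turn":[0,0,-15]}])

```text
time: 1.65
position: [0.4909, -0.0005, 0.1508]
tool_rot: [2.656, 1.678, -0.0]
ft_force: [0.1, -0.1, 0.5]
grip_width: 0.598
grip_force: 0.0
```

Request:
step_arm(commands=[{"travel":[0.037,-0.031,0.003],"turn":[0,0,-3]},{"travel":[0.074,-0.062,0.006],"turn":[0,0,-6]},{"travel":[0.111,-0.093,0.009],"turn":[0,0,-10]},{"travel":[0.146,-0.123,0.01],"turn":[0,0,-13]},{"travel":[0.146,-0.123,0.01],"turn":[0,0,-13]}])

```text
time: 2.15
position: [0.4406, 0.1896, 0.1411]
tool_rot: [-2.438, -1.978, -0.003]
ft_force: [-0.2, -0.6, -0.1]
grip_width: 0.601
grip_force: 0.0
```

```bash
python3 - <<'E'
from h import *
im,st=grab('wrist','pics/w1.png'); plan(st=st)
E
```

```text
t 2.1 pos [0.4406 0.1896 0.1411] yaw 78.1 w 0.601 F [-0.2 -0.6 -0.1]
```

View pics/w1.png

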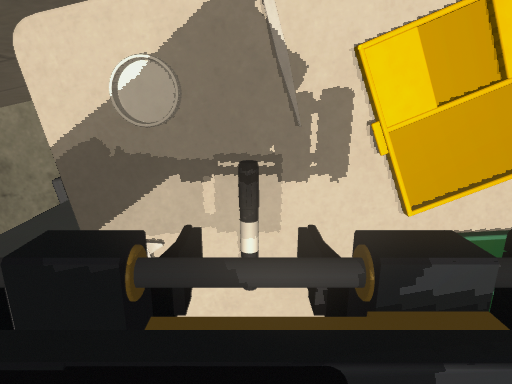

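The marker is aligned with the fingers at about column 249, and its far end is at row 160. The lid sits at (144,90). The yellow tray is partly visible, with its corner at (408,214).

```bash
python3 - <<'E'
from h import *
im=cv2.imread('pics/w1.png')[:,:,::-1]; st=ctrl.get_state()
V=im.max(2).astype(int)
for r in (168,185,205): 
    c=np.where(V[r,225:275]<45)[0]+225; print(r,c.min(),c.max(), onplane([c.min(),r],'wrist',.011,st),onplane([c.max()+1,r],'wrist',.011,st))
print('end',onplane([249,161],'wrist',.011,st))
print('band',onplane([[249,219],[249,250]],'wrist',.02,st))
# lid outer ellipse
V=im.min(2).astype(int)
e=cv2.fitEllipse(np.array([[109,90],[180,90],[144,53],[144,126],[119,65],[169,65],[119,115],[169,115]],np.float32))
print(e[0],onplane([e[0]],'wrist',.012,st), onplane([[109,90],[180,90],[144,53],[144,126]],'wrist',.012,st))
print('yel', onplane([[408,215],[359,47]],'wrist',.011,st))
im2=cv2.imread('pics/top0.png')[:,:,::-1]
m=(im2.max(2)<75); b=blob(m,(190,210,213,245)); b2=blob(m,(222,210,245,245))
print(rect(onplane(np.r_[b,b2],'top',.012)))
E
```

```text
168 239 257 [[0.43706189 0.2078328 ]] [[0.45336223 0.20432323]]Traceback (most recent call last):
  File "<stdin>", line 5, in <module>
    return umr_minimum(a, axis, None, out, keepdims, initial, where)
ValueError: zero-size array to reduction operation minimum which has no identity
```

```bash
python3 - <<'E'
from h import *
im=cv2.imread('pics/w1.png')[:,:,::-1]; st=ctrl.get_state()
print('edges',onplane([[239,168],[258,168],[239.5,210],[259,210]],'wrist',.011,st))
print('end',onplane([249,161],'wrist',.011,st))
print('band',onplane([[249,219],[249,250]],'wrist',.02,st))
P=[[109,90],[180,90],[144,53],[144,126],[119,65],[169,65],[119,115],[169,115]]
print('lid',onplane([[144.5,89.5],[109,90],[180,90],[144,53],[144,126]],'wrist',.012,st))
print('yel', onplane([[408,215],[359,47]],'wrist',.011,st))
im2=cv2.imread('pics/top0.png')[:,:,::-1]
print('top ends',onplane([[196.5,223.5],[239,233],[218.5,228.5]],'top',.012), onplane([[171,247.5]],'top',.012))
h=cv2.cvtColor(im2,cv2.COLOR_RGB2HSV)
for n,m,roi in(('y',(h[...,0]>18)&(h[...,0]<35)&(h[...,1]>150),(150,115,235,200)),('g',(h[...,0]>45)&(h[...,0]<95)&(h[...,1]>70),(225,120,300,190)),('w',(h[...,0]<16)&(h[...,1]>120),(300,130,355,195))):
    b=blob(m,roi); M=cv2.moments(cv2.convexHull(b)); c=[M['m10']/M['m00'],M['m01']/M['m00']]; print(n,c,onplane(c,'top',.011),cv2.approxPolyDP(cv2.convexHull(b),3,True)[:,0].tolist())
E
```

```text
edges [[0.43706189 0.2078328 ]
 [0.45336223 0.20432323]
 [0.42902085 0.16993922]
 [0.44635961 0.16620861]]
end [[0.44694794 0.21203915]]
band [[0.43633904 0.16279581]
 [0.43002295 0.13353477]]
lid [[0.37561721 0.28808849]
 [0.34699481 0.29385847]
 [0.40400288 0.28157025]
 [0.3834102  0.31475911]
 [0.36653814 0.26002244]]
yel [[0.57837476 0.1328968 ]
 [0.5519367  0.28309007]]
top ends [[0.44300804 0.21809906]
 [0.41720542 0.09405007]
 [0.42939547 0.15379434]] [[0.37279426 0.28998443]]
y [195.09407239027803, 156.90126478988168] [[0.63904728 0.2278926 ]] [[216, 127], [225, 177], [198, 185], [173, 186], [166, 136]]
g [262.14131826741993, 155.16527306967984] [[0.64667831 0.03004916]] [[242, 131], [263, 131], [289, 138], [282, 180], [235, 172]]
w [328.6049023176799, 161.09634753063946] [[ 0.63141224 -0.16577251]] [[330, 137], [346, 142], [340, 184], [326, 185], [311, 180], [318, 138]]
```

```bash
python3 - <<'E'
from h import *
plan((.434,.152,.06,78.5),(.434,.152,.017,78.5),(.434,.152,.11,78.5),(.53,.18,.11,45),(.6455,.191,.11,10.3))
E
```

```text
t 2.2 pos [0.442  0.1859 0.1409] yaw 77.9 w 0.599 F [ 0.  -0.1  0.5]
travel [-0.0349, -0.0006, 0.0809] turn [-0.0, -0.0, -0.6] rows>=2
travel [0.0, 0.0, 0.043] turn [0.0, 0.0, 0.0] rows>=1
travel [0.0, 0.0, -0.093] turn [0.0, 0.0, 0.0] rows>=2
travel [0.0466, 0.0885, 0.0] turn [0.0, 0.0, 33.5] rows>=4
travel [0.0894, 0.0739, 0.0] turn [0.0, 0.0, 34.7] rows>=5
```

Request:
step_arm(commands=[{"travel":[-0.017,-0.0015,0.04],"turn":[0,0,-0.6]},{"travel":[-0.033,-0.003,0.081],"turn":[0,0,-0.6]},{"travel":[-0.033,-0.003,0.105],"turn":[0,0,-0.6]},{"travel":[-0.033,-0.003,0.124],"turn":[0,0,-0.6]},{"travel":[-0.033,-0.003,0.124],"turn":[0,0,-0.6]}])

```text
time: 2.7
position: [0.4333, 0.1493, 0.0158]
tool_rot: [-2.443, -1.974, 0.003]
ft_force: [1.2, 0.0, -0.4]
grip_width: 0.601
grip_force: 0.0
```

Request:
step_arm(commands=[{"travel":[0,0,0],"turn":[0,0,0]},{"travel":[0,0,0],"turn":[0,0,0]},{"travel":[0,0,0],"turn":[0,0,0]},{"travel":[0,0,0],"turn":[0,0,0]},{"travel":[0,0,0],"turn":[0,0,0]}], gripper=0, force=15)

```text
time: 3.2
position: [0.4334, 0.1508, 0.017]
tool_rot: [2.441, 1.978, 0.0]
ft_force: [-0.3, 0.7, -0.4]
grip_width: 0.236
grip_force: 0.1
```

Request:
step_arm(commands=[{"travel":[0,0,0],"turn":[0,0,0]},{"travel":[0,0,0],"turn":[0,0,0]}])

```text
time: 3.4
position: [0.4334, 0.1509, 0.017]
tool_rot: [2.44, 1.978, -0.0]
ft_force: [-0.2, -1.2, 1.4]
grip_width: 0.209
grip_force: 15.0
```

Request:
step_arm(commands=[{"travel":[0,0,-0.02],"turn":[0,0,0]},{"travel":[0,0,-0.05],"turn":[0,0,0]},{"travel":[0,0,-0.085],"turn":[0,0,0]},{"travel":[0,0,-0.093],"turn":[0,0,0]},{"travel":[0,0,-0.093],"turn":[0,0,0]}])

```text
time: 3.9
position: [0.4345, 0.1511, 0.1111]
tool_rot: [2.439, 1.976, 0.004]
ft_force: [-0.0, 0.3, -0.2]
grip_width: 0.209
grip_force: 15.0
```

```bash
python3 - <<'E'
from h import *
plan((.53,.18,.11,45),(.646,.1915,.11,10.3))
E
```

```text
t 3.9 pos [0.4345 0.1511 0.1111] yaw 78.0 w 0.209 F [-0.   0.3 -0.2]
travel [0.0481, 0.0875, 0.0014] turn [0.2, -0.1, 33.0] rows>=4
travel [0.0902, 0.0739, 0.0] turn [0.0, 0.0, 34.7] rows>=5
```

Request:
step_arm(commands=[{"travel":[0.012,0.022,0],"turn":[0,0,8]},{"travel":[0.024,0.044,0],"turn":[0,0,16]},{"travel":[0.036,0.066,0],"turn":[0,0,24]},{"travel":[0.048,0.0875,0],"turn":[0,0,32]},{"travel":[0.048,0.0875,0],"turn":[0,0,33]}])

```text
time: 4.4
position: [0.5302, 0.1803, 0.1077]
tool_rot: [-2.902, -1.198, 0.002]
ft_force: [0.0, 0.8, -1.4]
grip_width: 0.212
grip_force: 15.0
```

Request:
step_arm(commands=[{"travel":[0.018,0.015,0],"turn":[0,0,8]},{"travel":[0.036,0.03,0],"turn":[0,0,16]},{"travel":[0.054,0.045,0],"turn":[0,0,24]},{"travel":[0.072,0.06,0],"turn":[0,0,31]},{"travel":[0.088,0.074,0],"turn":[0,0,34.7]}])

```text
time: 4.9
position: [0.6428, 0.1896, 0.1077]
tool_rot: [3.128, 0.28, -0.005]
ft_force: [-0.9, -0.1, -0.5]
grip_width: 0.208
grip_force: 15.0
```

Request:
step_arm(commands=[{"travel":[0,0,0],"turn":[0,0,0]},{"travel":[0,0,0],"turn":[0,0,0]}])

```text
time: 5.1
position: [0.6417, 0.1897, 0.1079]
tool_rot: [3.128, 0.287, -0.006]
ft_force: [-0.1, 0.5, -0.6]
grip_width: 0.21
grip_force: 15.0
```

```bash
python3 - <<'E'
from h import *
im,st=grab('wrist','pics/w2.png'); plan((.643,.191,.022,10.3),st=st)
E
```

```text
t 5.1 pos [0.6417 0.1897 0.1079] yaw 10.5 w 0.210 F [-0.1  0.5 -0.6]
travel [0.0018, -0.001, 0.0859] turn [-0.0, 0.2, 0.2] rows>=2
```

View pics/w2.png

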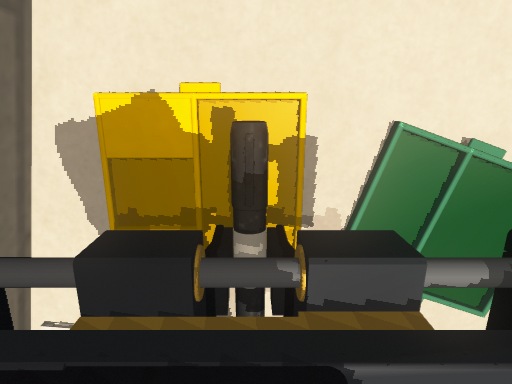

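Over the tray: its far edge is at row 93 from column 95 to 307, parallel to the image, and the marker at column 249 is inside the lane. The green tray is visible with corners at (400,122) and (484,315).

```bash
python3 - <<'E'
from h import *
st=ctrl.get_state()
c=onplane([[95,93],[307,93],[400,122]],'wrist',.011,st); print(c)
y=c[0]-c[1]; yaw=np.degrees(np.arctan2(-y[0],y[1])); print(yaw,np.linalg.norm(y))
u=np.array([np.cos(np.radians(yaw)),np.sin(np.radians(yaw))]);ctr=(c[0]+c[1])/2-.0775*u
v=np.array([-u[1],u[0]]); print('yellow',ctr,'lane',ctr-.0355*v,'pocket',ctr+.0405*v)
L=ctr-.0355*v-.0035*u; plan((*L,.022,yaw),st=st)
E
```

```text
[[0.70092767 0.31555454]
 [0.72898718 0.16373929]
 [0.7214856  0.09082112]]
10.471614836363171 0.1543865505804162
yellow [0.63874818 0.22556142] lane [0.64520025 0.19065267] pocket [0.63138737 0.26538689]
t 5.2 pos [0.6415 0.19   0.1084] yaw 10.5 w 0.211 F [-1.2  0.4  0.4]
travel [0.0005, 0.0, 0.0864] turn [-0.0, 0.2, 0.0] rows>=2
```

Request:
step_arm(commands=[{"travel":[0,0,0.03],"turn":[0,0,0]},{"travel":[0,0,0.06],"turn":[0,0,0]},{"travel":[0,0,0.078],"turn":[0,0,0]},{"travel":[0,0,0.0865],"turn":[0,0,0]},{"travel":[0,0,0.0865],"turn":[0,0,0]}])

```text
time: 5.65
position: [0.6426, 0.1897, 0.0228]
tool_rot: [3.128, 0.284, -0.002]
ft_force: [0.2, 0.3, -0.1]
grip_width: 0.209
grip_force: 15.0
```

Request:
step_arm(commands=[{"travel":[0,0,0],"turn":[0,0,0]},{"travel":[0,0,0],"turn":[0,0,0]}])

```text
time: 5.85
position: [0.6444, 0.1902, 0.0249]
tool_rot: [-3.128, -0.283, -0.004]
ft_force: [0.1, -0.5, 0.0]
grip_width: 0.205
grip_force: 15.0
```

Request:
step_arm(commands=[{"travel":[0,0,0.002],"turn":[0,0,0]},{"travel":[0,0,0.002],"turn":[0,0,0]},{"travel":[0,0,0.002],"turn":[0,0,0]}])

```text
time: 6.15
position: [0.6435, 0.1898, 0.0215]
tool_rot: [3.129, 0.283, 0.0]
ft_force: [0.2, -0.2, -0.6]
grip_width: 0.211
grip_force: 15.0
```

Request:
step_arm(commands=[{"travel":[0,0,0.001],"turn":[0,0,0]},{"travel":[0,0,0.001],"turn":[0,0,0]}])

```text
time: 6.35
position: [0.6436, 0.1899, 0.0207]
tool_rot: [3.129, 0.283, 0.001]
ft_force: [-0.4, -0.7, 2.6]
grip_width: 0.208
grip_force: 15.0
```

Request:
step_arm(commands=[{"travel":[0,0,0],"turn":[0,0,0]},{"travel":[0,0,0],"turn":[0,0,0]},{"travel":[0,0,0],"turn":[0,0,0]},{"travel":[0,0,0],"turn":[0,0,0]}], gripper=0.38)

```text
time: 6.75
position: [0.6433, 0.1897, 0.0202]
tool_rot: [3.129, 0.283, -0.0]
ft_force: [-0.0, 0.1, 0.1]
grip_width: 0.37
grip_force: 0.0
```

Request:
step_arm(commands=[{"travel":[0,0,-0.02],"turn":[0,0,0]},{"travel":[0,0,-0.05],"turn":[0,0,0]},{"travel":[0,0,-0.09],"turn":[0,0,0]},{"travel":[0,0,-0.11],"turn":[0,0,0]},{"travel":[0,0,-0.11],"turn":[0,0,0]}])

```text
time: 7.25
position: [0.6457, 0.1909, 0.1347]
tool_rot: [-3.128, -0.283, -0.011]
ft_force: [-0.0, 0.0, 1.0]
grip_width: 0.381
grip_force: 0.0
```

```bash
python3 - <<'E'
from h import *
plan((.55,.1,.13,40),(.44,.01,.13,72))
E
```

```text
t 7.2 pos [0.6457 0.1909 0.1347] yaw 10.3 w 0.381 F [-0.  0.  1.]
travel [-0.1105, 0.0722, 0.0038] turn [0.1, -0.4, -29.7] rows>=4
travel [-0.1421, -0.0018, 0.0] turn [0.0, 0.0, -32.0] rows>=4
```

Request:
step_arm(commands=[{"travel":[-0.03,0.018,0],"turn":[0,0,-8]},{"travel":[-0.06,0.036,0],"turn":[0,0,-16]},{"travel":[-0.09,0.056,0],"turn":[0,0,-24]},{"travel":[-0.11,0.072,0],"turn":[0,0,-30]},{"travel":[-0.13,0.085,0],"turn":[0,0,-38]}])

```text
time: 7.75
position: [0.5291, 0.0811, 0.1289]
tool_rot: [-2.864, -1.292, 0.004]
ft_force: [-0.0, 0.9, 0.3]
grip_width: 0.378
grip_force: 0.0
```

```bash
python3 - <<'E'
from h import *
plan((.443,-.025,.125,95))
E
```

```text
t 7.8 pos [0.5291 0.0811 0.1289] yaw 48.6 w 0.378 F [-0.   0.9  0.3]
travel [-0.1365, 0.0057, 0.0042] turn [-0.1, 0.1, -46.4] rows>=6
```

Request:
step_arm(commands=[{"travel":[-0.025,0.001,0.001],"turn":[0,0,-8]},{"travel":[-0.05,0.002,0.002],"turn":[0,0,-16]},{"travel":[-0.075,0.003,0.003],"turn":[0,0,-24]},{"travel":[-0.1,0.004,0.004],"turn":[0,0,-32]},{"travel":[-0.137,0.006,0.004],"turn":[0,0,-40]}])

```text
time: 8.25
position: [0.4451, -0.0212, 0.1253]
tool_rot: [-2.258, -2.182, 0.001]
ft_force: [0.5, -0.4, 0.3]
grip_width: 0.379
grip_force: 0.0
```

Request:
step_arm(commands=[{"travel":[0,0,0],"turn":[0,0,-6]},{"travel":[0,0,0],"turn":[0,0,-6]},{"travel":[0,0,0],"turn":[0,0,-6]}])

```text
time: 8.55
position: [0.4461, -0.0208, 0.1259]
tool_rot: [-2.151, -2.288, 0.0]
ft_force: [0.6, 0.0, 0.5]
grip_width: 0.377
grip_force: 0.0
```

```bash
cat > clip.py <<'E'
from h import *
im,st=grab('wrist','pics/w3.png'); plan(st=st)
h=cv2.cvtColor(im,cv2.COLOR_RGB2HSV)
m=(h[...,0]>105)&(h[...,0]<135)&(h[...,1]>100)&(h[...,2]>25)
b=blob(m); print(b.min(0),b.max(0)); c,s,a=rect(onplane(b,'wrist',.006,st)); print(c,s,a)
plan((c[0]/1e3,c[1]/1e3,.05,a%180),(c[0]/1e3,c[1]/1e3,.016,a%180),st=st)
E
python3 clip.py
```

```text
t 8.6 pos [ 0.4461 -0.0208  0.1259] yaw 93.5 w 0.377 F [0.6 0.  0.5]
[247 140] [253 144]
[443.6  23.3] [5.  3.3] 3.5
t 8.6 pos [ 0.4461 -0.0208  0.1259] yaw 93.5 w 0.377 F [0.6 0.  0.5]
travel [0.0441, 0.0003, 0.0759] turn [-0.0, 0.0, 90.0] rows>=11
travel [0.0, 0.0, 0.034] turn [0.0, 0.0, 0.0] rows>=1
```

View pics/w3.png

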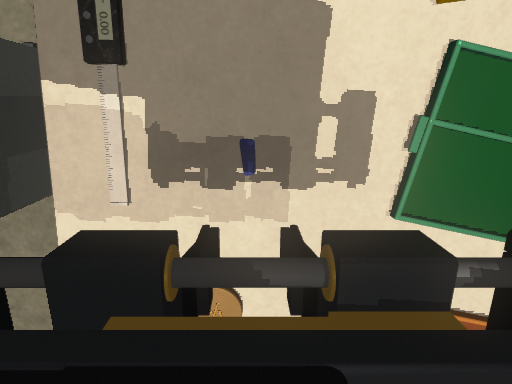

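The clip's blue body is at (248,157), rows 139–175. There seems to be a pale end below it, so I'll zoom in.

```bash
python3 - <<'E'
import cv2
im=cv2.imread('pics/w3.png')[120:220,190:310]
cv2.imwrite('pics/w3c.png',cv2.resize(im,None,fx=5,fy=5,interpolation=cv2.INTER_NEAREST))
E
```

```text
(no output)
```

View pics/w3c.png

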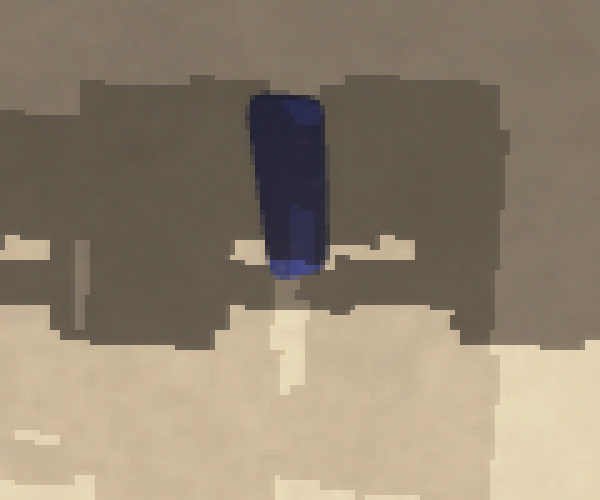

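The pale patch is only a strip of light. The clip's outline runs from (240–255,139) down to (244–255,175), slightly tapered.

```bash
python3 - <<'E'
from h import *
st=ctrl.get_state()
c=onplane([[247.5,139],[249.5,175],[239.5,142],[255.5,142]],'wrist',.006,st); print(c, np.linalg.norm(c[0]-c[1]))
d=c[0]-c[1]; a=np.degrees(np.arctan2(d[1],d[0])); m=(c[0]+c[1])/2; print(m,a)
print('green',onplane([[393,217],[458,40]],'wrist',.011,st))
plan((*m,.06,a),(*m,.0155,a),st=st)
E
```

```text
[[ 0.44155927  0.02584898]
 [ 0.44510401 -0.00432732]
 [ 0.43509553  0.02297909]
 [ 0.44832185  0.02380798]] 0.030383784781569678
[0.44333164 0.01076083] 96.69970139450935
green [[ 0.57129739 -0.03249287]
 [ 0.59457076  0.10953228]]
t 8.6 pos [ 0.4463 -0.0205  0.126 ] yaw 93.6 w 0.379 F [-0.2  0.2 -0.6]
travel [0.0314, -0.001, 0.066] turn [-0.0, -0.0, -3.1] rows>=2
travel [0.0, 0.0, 0.0445] turn [0.0, 0.0, 0.0] rows>=1
```

Request:
step_arm(commands=[{"travel":[0.016,0,0.033],"turn":[0,0,-3]},{"travel":[0.031,-0.001,0.066],"turn":[0,0,-3]},{"travel":[0.031,-0.001,0.095],"turn":[0,0,-3]},{"travel":[0.031,-0.001,0.109],"turn":[0,0,-3]},{"travel":[0.031,-0.001,0.109],"turn":[0,0,-3]}])

```text
time: 9.1
position: [0.4427, 0.0107, 0.0162]
tool_rot: [-2.086, -2.345, 0.001]
ft_force: [0.4, -0.3, -0.6]
grip_width: 0.378
grip_force: 0.0
```

Request:
step_arm(commands=[{"travel":[0,0,0],"turn":[0,0,0]},{"travel":[0,0,0],"turn":[0,0,0]},{"travel":[0,0,0],"turn":[0,0,0]}])

```text
time: 9.4
position: [0.4439, 0.0095, 0.018]
tool_rot: [2.088, 2.345, 0.001]
ft_force: [0.0, 0.3, -0.6]
grip_width: 0.382
grip_force: 0.0
```

Request:
step_arm(commands=[{"travel":[0,0,0.002],"turn":[0,0,0]},{"travel":[0,0,0.002],"turn":[0,0,0]}])

```text
time: 9.6
position: [0.4433, 0.0095, 0.0154]
tool_rot: [2.089, 2.346, -0.0]
ft_force: [0.1, -0.3, 0.1]
grip_width: 0.382
grip_force: 0.0
```

Request:
step_arm(commands=[{"travel":[0,0,0],"turn":[0,0,0]},{"travel":[0,0,0],"turn":[0,0,0]},{"travel":[0,0,0],"turn":[0,0,0]},{"travel":[0,0,0],"turn":[0,0,0]},{"travel":[0,0,0],"turn":[0,0,0]}], gripper=0, force=10)

```text
time: 10.1
position: [0.4433, 0.0097, 0.0154]
tool_rot: [2.089, 2.347, -0.0]
ft_force: [0.2, 0.3, 0.4]
grip_width: 0.143
grip_force: 10.0
```

Request:
step_arm(commands=[{"travel":[0,0,0],"turn":[0,0,0]},{"travel":[0,0,0],"turn":[0,0,0]}])

```text
time: 10.3
position: [0.4433, 0.0097, 0.0154]
tool_rot: [2.089, 2.347, -0.0]
ft_force: [-1.2, 0.3, -0.1]
grip_width: 0.142
grip_force: 10.0
```

Request:
step_arm(commands=[{"travel":[0,0,-0.02],"turn":[0,0,0]},{"travel":[0,0,-0.05],"turn":[0,0,0]},{"travel":[0,0,-0.09],"turn":[0,0,0]},{"travel":[0,0,-0.095],"turn":[0,0,0]}])

```text
time: 10.7
position: [0.4464, 0.0099, 0.1145]
tool_rot: [2.084, 2.342, 0.006]
ft_force: [0.7, 0.0, 0.7]
grip_width: 0.14
grip_force: 10.0
```

```bash
python3 - <<'E'
from h import *
plan((.55,.12,.11,53),(.6314,.2654,.11,10.5))
E
```

```text
t 10.7 pos [0.4464 0.0099 0.1145] yaw 96.7 w 0.140 F [0.7 0.  0.7]
travel [0.0974, 0.1156, 0.0051] turn [0.5, -0.0, 43.7] rows>=6
travel [0.1651, -0.0225, 0.0] turn [0.0, 0.0, 42.5] rows>=5
```

Request:
step_arm(commands=[{"travel":[0.02,0.023,0],"turn":[0,0,8]},{"travel":[0.04,0.046,0],"turn":[0,0,16]},{"travel":[0.06,0.07,0],"turn":[0,0,24]},{"travel":[0.08,0.094,0],"turn":[0,0,32]},{"travel":[0.097,0.115,0],"turn":[0,0,40]}])

```text
time: 11.2
position: [0.5469, 0.1207, 0.1095]
tool_rot: [-2.769, -1.483, 0.001]
ft_force: [0.2, -0.0, 0.7]
grip_width: 0.144
grip_force: 10.0
```

```bash
python3 - <<'E'
from h import *
plan((.6314,.2654,.11,10.5))
E
```

```text
t 11.2 pos [0.5469 0.1207 0.1095] yaw 56.3 w 0.144 F [ 0.2 -0.   0.7]
travel [0.1673, -0.0099, -0.0005] turn [-0.0, 0.0, 45.8] rows>=6
```

Request:
step_arm(commands=[{"travel":[0.028,-0.001,0],"turn":[0,0,8]},{"travel":[0.056,-0.003,0],"turn":[0,0,16]},{"travel":[0.084,-0.005,0],"turn":[0,0,24]},{"travel":[0.112,-0.006,0],"turn":[0,0,32]},{"travel":[0.14,-0.008,0],"turn":[0,0,40]}])

```text
time: 11.7
position: [0.6168, 0.2414, 0.1091]
tool_rot: [3.109, 0.446, -0.002]
ft_force: [0.3, 0.2, -0.1]
grip_width: 0.147
grip_force: 10.0
```

```bash
python3 - <<'E'
from h import *
plan((.6314,.2654,.06,10.5))
E
```

```text
t 11.7 pos [0.6168 0.2414 0.1091] yaw 16.3 w 0.147 F [ 0.3  0.2 -0.1]
travel [0.0208, -0.0189, 0.049] turn [0.0, 0.1, 5.8] rows>=2
```

Request:
step_arm(commands=[{"travel":[0.02,-0.019,0.02],"turn":[0,0,6]},{"travel":[0.02,-0.019,0.049],"turn":[0,0,6]},{"travel":[0.02,-0.019,0.049],"turn":[0,0,6]},{"travel":[0.02,-0.019,0.049],"turn":[0,0,6]}])

```text
time: 12.1
position: [0.6295, 0.2639, 0.0602]
tool_rot: [3.127, 0.292, -0.004]
ft_force: [0.4, -0.2, -0.2]
grip_width: 0.143
grip_force: 10.0
```

```bash
python3 - <<'E'
from h import *
plan((.6314,.2654,.0195,10.5))
E
```

```text
t 12.1 pos [0.6295 0.2639 0.0602] yaw 10.7 w 0.143 F [ 0.4 -0.2 -0.2]
travel [0.0022, -0.0012, 0.0407] turn [0.1, 0.2, 0.2] rows>=1
```

Request:
step_arm(commands=[{"travel":[0.002,-0.001,0.02],"turn":[0,0,0]},{"travel":[0.002,-0.001,0.035],"turn":[0,0,0]},{"travel":[0.002,-0.001,0.041],"turn":[0,0,0]},{"travel":[0.002,-0.001,0.041],"turn":[0,0,0]},{"travel":[0.002,-0.001,0.041],"turn":[0,0,0]}])

```text
time: 12.6
position: [0.6321, 0.2659, 0.0203]
tool_rot: [3.128, 0.291, -0.0]
ft_force: [0.5, 0.2, 0.1]
grip_width: 0.141
grip_force: 10.0
```

Request:
step_arm(commands=[{"travel":[0,0,0],"turn":[0,0,0]},{"travel":[0,0,0],"turn":[0,0,0]}])

```text
time: 12.8
position: [0.6322, 0.2661, 0.0206]
tool_rot: [3.128, 0.292, 0.0]
ft_force: [0.3, 0.3, -0.4]
grip_width: 0.141
grip_force: 10.0
```

Request:
step_arm(commands=[{"travel":[0,0,0.0013],"turn":[0,0,0]},{"travel":[0,0,0.0013],"turn":[0,0,0]}])

```text
time: 13.0
position: [0.6319, 0.266, 0.0189]
tool_rot: [3.128, 0.292, -0.0]
ft_force: [-0.3, -0.7, -0.5]
grip_width: 0.143
grip_force: 10.0
```

Request:
step_arm(commands=[{"travel":[0,0,0],"turn":[0,0,0]},{"travel":[0,0,0],"turn":[0,0,0]},{"travel":[0,0,0],"turn":[0,0,0]},{"travel":[0,0,0],"turn":[0,0,0]}], gripper=0.28)

```text
time: 13.4
position: [0.632, 0.2661, 0.0191]
tool_rot: [3.128, 0.292, -0.0]
ft_force: [-0.5, 0.1, -0.3]
grip_width: 0.275
grip_force: 0.0
```

Request:
step_arm(commands=[{"travel":[0,0,-0.02],"turn":[0,0,0]},{"travel":[0,0,-0.05],"turn":[0,0,0]},{"travel":[0,0,-0.09],"turn":[0,0,0]},{"travel":[0,0,-0.12],"turn":[0,0,0]},{"travel":[-0.03,0.03,-0.12],"turn":[0,0,0]}])

```text
time: 13.9
position: [0.6115, 0.2381, 0.1452]
tool_rot: [-3.119, -0.3, -0.018]
ft_force: [-0.5, 0.6, -0.2]
grip_width: 0.281
grip_force: 0.0
```

```bash
python3 - <<'E'
from h import *
plan((.5,.07,.14,25),(.44,-.13,.14,45),(.42,-.31,.13,55))
E
```

```text
t 13.9 pos [0.6115 0.2381 0.1452] yaw 11.0 w 0.281 F [-0.5  0.6 -0.2]
travel [-0.1415, 0.1438, 0.0025] turn [-0.3, -0.7, -14.0] rows>=5
travel [-0.1389, 0.1559, 0.0] turn [0.0, 0.0, -20.0] rows>=5
travel [-0.1414, 0.1131, 0.01] turn [0.0, 0.0, -10.0] rows>=4
```

Request:
step_arm(commands=[{"travel":[-0.028,0.028,0],"turn":[0,0,-3]},{"travel":[-0.056,0.056,0],"turn":[0,0,-6]},{"travel":[-0.085,0.086,0],"turn":[0,0,-9]},{"travel":[-0.113,0.115,0.001],"turn":[0,0,-12]},{"travel":[-0.141,0.143,0.002],"turn":[0,0,-14]}], gripper=0.65)

```text
time: 14.4
position: [0.495, 0.063, 0.1371]
tool_rot: [3.068, 0.673, 0.0]
ft_force: [0.3, -0.4, 0.2]
grip_width: 0.617
grip_force: 0.0
```

Request:
step_arm(commands=[{"travel":[-0.028,0.031,0],"turn":[0,0,-4]},{"travel":[-0.056,0.062,0],"turn":[0,0,-8]},{"travel":[-0.083,0.093,0],"turn":[0,0,-12]},{"travel":[-0.111,0.125,0],"turn":[0,0,-16]},{"travel":[-0.139,0.156,0],"turn":[0,0,-20]}])

```text
time: 14.9
position: [0.4341, -0.1369, 0.1376]
tool_rot: [2.903, 1.198, 0.001]
ft_force: [1.1, -0.3, 0.4]
grip_width: 0.648
grip_force: 0.0
```

```bash
python3 - <<'E'
from h import *
plan((.408,-.296,.13,55))
E
```

```text
t 14.9 pos [ 0.4341 -0.1369  0.1376] yaw 44.8 w 0.648 F [ 1.1 -0.3  0.4]
travel [-0.1307, 0.0944, 0.0077] turn [0.1, 0.0, -10.2] rows>=4
```

Request:
step_arm(commands=[{"travel":[-0.033,0.024,0.002],"turn":[0,0,-3]},{"travel":[-0.066,0.048,0.004],"turn":[0,0,-6]},{"travel":[-0.1,0.072,0.006],"turn":[0,0,-9]},{"travel":[-0.13,0.094,0.008],"turn":[0,0,-10]},{"travel":[-0.13,0.094,0.008],"turn":[0,0,-10]}])

```text
time: 15.4
position: [0.4061, -0.2992, 0.129]
tool_rot: [2.795, 1.43, -0.003]
ft_force: [-0.8, 0.3, -1.1]
grip_width: 0.649
grip_force: 0.0
```

Request:
step_arm(commands=[{"travel":[0,0,0],"turn":[0,0,0]},{"travel":[0,0,0],"turn":[0,0,0]}])

```text
time: 15.6
position: [0.4088, -0.2923, 0.1291]
tool_rot: [-2.789, -1.444, -0.0]
ft_force: [0.8, -0.9, 0.3]
grip_width: 0.652
grip_force: 0.0
```

```bash
python3 - <<'E'
from h import *
im,st=grab('wrist','pics/w4.png'); plan(st=st)
h=cv2.cvtColor(im,cv2.COLOR_RGB2HSV)
m=((h[...,0]<6)|(h[...,0]>172))&(h[...,1]>180)&(h[...,2]>50)
b=blob(m,(0,0,512,235)); print(b.min(0),b.max(0),cv2.minEnclosingCircle(b))
E
```

```text
t 15.6 pos [ 0.4088 -0.2923  0.1291] yaw 54.7 w 0.652 F [ 0.8 -0.9  0.3]
[235 140] [273 182] ((253.3807373046875, 161.19725036621094), 21.25910758972168)
```

View pics/w4.png

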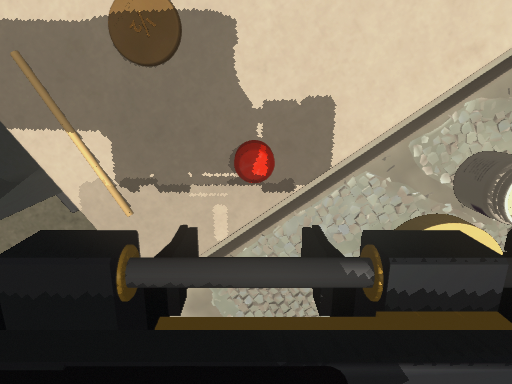

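The cap is at (254,161), next to the surface edge. I'll grip it with the fingers along the edge (yaw about 90), so neither finger goes over it.

```bash
python3 - <<'E'
from h import *
st=ctrl.get_state()
c=onplane([254,161],'wrist',.014,st)[0]; print(c, onplane([[235,161],[273,161]],'wrist',.014,st))
t=onplane([365,231],'top',.014)[0]; print(t)
print('edge',onplane([[210,255],[400,125]],'wrist',0,st),'med',onplane([144.5,32],'wrist',.008,st))
plan((*c,.075,87),(*c,.02,87),st=st)
E
```

```text
[ 0.42842695 -0.27059104] [[ 0.41560052 -0.26153496]
 [ 0.44125261 -0.27964657]]
[ 0.4279206  -0.27000558]
edge [[ 0.34194376 -0.32194871]
 [ 0.54559194 -0.31862802]] med [[ 0.41660306 -0.14194034]]
t 15.7 pos [ 0.4089 -0.2921  0.1292] yaw 54.8 w 0.648 F [ 0.8 -0.2  0.8]
travel [0.0288, 0.0035, 0.0542] turn [0.0, -0.0, -32.2] rows>=4
travel [0.0, 0.0, 0.055] turn [0.0, 0.0, 0.0] rows>=2
```

Request:
step_arm(commands=[{"travel":[0.007,0.001,0.012],"turn":[0,0,-8]},{"travel":[0.014,0.002,0.026],"turn":[0,0,-16]},{"travel":[0.021,0.003,0.04],"turn":[0,0,-24]},{"travel":[0.029,0.0035,0.054],"turn":[0,0,-32]},{"travel":[0.029,0.0035,0.054],"turn":[0,0,-32]}])

```text
time: 16.15
position: [0.4278, -0.2688, 0.0736]
tool_rot: [-2.278, -2.159, 0.0]
ft_force: [-0.6, 0.1, -0.8]
grip_width: 0.65
grip_force: 0.0
```

Request:
step_arm(commands=[{"travel":[0,0,0],"turn":[0,0,0]},{"travel":[0,0,0],"turn":[0,0,0]}])

```text
time: 16.35
position: [0.4284, -0.2723, 0.0761]
tool_rot: [2.286, 2.152, -0.0]
ft_force: [-0.5, -0.4, -0.6]
grip_width: 0.646
grip_force: 0.0
```

```bash
python3 - <<'E'
from h import *
plan((.4283,-.2703,.020,87))
E
```

```text
t 16.4 pos [ 0.4284 -0.2723  0.0761] yaw 86.5 w 0.646 F [-0.5 -0.4 -0.6]
travel [0.002, -0.0003, 0.0561] turn [0.1, 0.1, -0.5] rows>=2
```

Request:
step_arm(commands=[{"travel":[0.001,0,0.025],"turn":[0,0,0]},{"travel":[0.0015,0,0.048],"turn":[0,0,0]},{"travel":[0.0015,0,0.058],"turn":[0,0,0]},{"travel":[0.0015,0,0.058],"turn":[0,0,0]}])

```text
time: 16.75
position: [0.4272, -0.2703, 0.0164]
tool_rot: [-2.285, -2.153, 0.001]
ft_force: [-1.4, 0.4, -0.3]
grip_width: 0.649
grip_force: 0.0
```

Request:
step_arm(commands=[{"travel":[0,0,0],"turn":[0,0,0]},{"travel":[0,0,0],"turn":[0,0,0]},{"travel":[0,0,0],"turn":[0,0,0]},{"travel":[0,0,0],"turn":[0,0,0]},{"travel":[0,0,0],"turn":[0,0,0]}], gripper=0, force=12)

```text
time: 17.25
position: [0.4285, -0.2708, 0.0179]
tool_rot: [2.285, 2.155, -0.0]
ft_force: [-1.0, -1.0, 3.3]
grip_width: 0.37
grip_force: 12.0
```

Request:
step_arm(commands=[{"travel":[0,0,0],"turn":[0,0,0]},{"travel":[0,0,0],"turn":[0,0,0]}])

```text
time: 17.45
position: [0.4284, -0.2708, 0.0178]
tool_rot: [2.285, 2.155, -0.0]
ft_force: [-0.6, -0.2, 5.5]
grip_width: 0.371
grip_force: 12.0
```

Request:
step_arm(commands=[{"travel":[0,0,-0.02],"turn":[0,0,0]},{"travel":[0,0,-0.05],"turn":[0,0,0]},{"travel":[0,0,-0.09],"turn":[0,0,0]},{"travel":[0,0,-0.1],"turn":[0,0,0]}])

```text
time: 17.85
position: [0.4302, -0.2716, 0.121]
tool_rot: [2.281, 2.151, 0.002]
ft_force: [1.2, -0.2, -0.1]
grip_width: 0.372
grip_force: 12.0
```

```bash
python3 - <<'E'
from h import *
# green tray from top centre / wrist corner sightings (w2,w3)
a=np.radians(-8.9);u=np.array([np.cos(a),np.sin(a)]);v=np.array([-u[1],u[0]])
for cw,l in (((.5713,-.0325),(-.065,-.0735)),((.5946,.1095),(-.065,.0735)),((.7215,.0908),(.065,.0735))):
    print(np.array(cw)-l[0]*u-l[1]*v)
g=np.array([.6467,.030]); n=g+.0415*v; print('narrow',n,'wide',g-.0295*v)
plan((.53,-.1,.12,84),(*n,.12,81.1))
E
```

```text
[0.6468886  0.03005888]
[0.64744618 0.02682877]
[0.6459114  0.02824112]
narrow [0.65312048 0.07100033] wide [0.64213604 0.00085518]
t 17.9 pos [ 0.4302 -0.2716  0.121 ] yaw 86.7 w 0.372 F [ 1.2 -0.2 -0.1]
travel [0.1772, 0.0896, 0.0009] turn [0.3, 0.2, 2.7] rows>=4
travel [0.1829, 0.1046, 0.0] turn [0.0, 0.0, 2.9] rows>=5
```

Request:
step_arm(commands=[{"travel":[0.036,0.018,0],"turn":[0,0,0.5]},{"travel":[0.071,0.036,0],"turn":[0,0,1]},{"travel":[0.106,0.054,0],"turn":[0,0,1.5]},{"travel":[0.142,0.072,0],"turn":[0,0,2]},{"travel":[0.177,0.09,0],"turn":[0,0,2.7]}])

```text
time: 18.35
position: [0.5283, -0.0974, 0.1164]
tool_rot: [-2.335, -2.1, 0.001]
ft_force: [0.4, -0.2, -0.0]
grip_width: 0.372
grip_force: 12.0
```

Request:
step_arm(commands=[{"travel":[0.036,0.021,0],"turn":[0,0,0.5]},{"travel":[0.073,0.042,0],"turn":[0,0,1]},{"travel":[0.11,0.063,0],"turn":[0,0,1.5]},{"travel":[0.147,0.084,0],"turn":[0,0,2]},{"travel":[0.182,0.104,0],"turn":[0,0,2.9]}])

```text
time: 18.85
position: [0.6511, 0.0727, 0.1159]
tool_rot: [-2.387, -2.041, 0.002]
ft_force: [0.4, -0.0, 0.8]
grip_width: 0.369
grip_force: 12.0
```

Request:
step_arm(commands=[{"travel":[0,0,0],"turn":[0,0,0]},{"travel":[0,0,0],"turn":[0,0,0]},{"travel":[0,0,0],"turn":[0,0,0]}])

```text
time: 19.15
position: [0.6501, 0.0694, 0.1161]
tool_rot: [-2.389, -2.04, 0.004]
ft_force: [0.6, -0.6, -0.2]
grip_width: 0.372
grip_force: 12.0
```

```bash
python3 - <<'E'
from h import *
im,st=grab('wrist','pics/w5.png'); plan((.653,.07,.022,81.1),st=st)
E
```

```text
t 19.1 pos [0.6501 0.0694 0.1161] yaw 81.0 w 0.372 F [ 0.6 -0.6 -0.2]
travel [0.0012, 0.0029, 0.0941] turn [-0.1, 0.1, -0.1] rows>=2
```

View pics/w5.png

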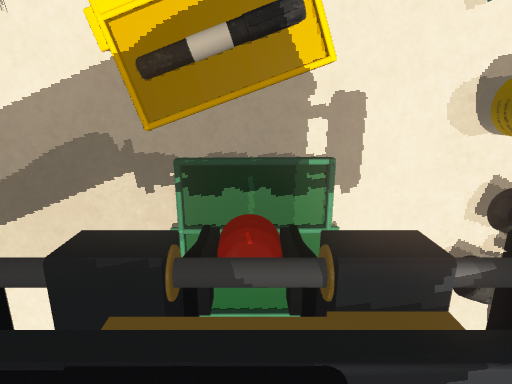

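The marker lies in its lane. The cap is upright over the narrow bay, whose far wall is at row 158 from column 174 to 336.

```bash
python3 - <<'E'
from h import *
st=ctrl.get_state()
c=onplane([[174,158.5],[336,158]],'wrist',.011,st); d=c[1]-c[0]; a=np.arctan2(d[1],d[0]); print(c,np.degrees(a),np.linalg.norm(d))
u=np.array([np.cos(a),np.sin(a)]);v=np.array([-u[1],u[0]]); g=c.mean(0)-.0735*v; n=g+.0415*v; print('green',g,'n',n,'w',g-.0295*v)
plan((*n,.022,81.1),st=st)
E
```

```text
[[0.59582276 0.11044142]
 [0.72281306 0.09059697]] -8.881636956264865 0.12853147002044776
green [0.64796997 0.0279005 ] n [0.65437731 0.06890289] w [ 0.64341536 -0.00124578]
t 19.2 pos [0.6502 0.069  0.1164] yaw 80.9 w 0.367 F [-0.2  0.8  0.9]
travel [0.0008, 0.0043, 0.0944] turn [-0.1, 0.1, -0.2] rows>=2
```

Request:
step_arm(commands=[{"travel":[0.001,0.004,0.035],"turn":[0,0,0]},{"travel":[0.001,0.004,0.07],"turn":[0,0,0]},{"travel":[0.001,0.004,0.087],"turn":[0,0,0]},{"travel":[0.001,0.004,0.092],"turn":[0,0,0]},{"travel":[0.001,0.004,0.092],"turn":[0,0,0]}])

```text
time: 19.7
position: [0.6548, 0.0707, 0.0251]
tool_rot: [-2.389, -2.04, 0.001]
ft_force: [0.9, -0.2, 0.5]
grip_width: 0.37
grip_force: 12.0
```

Request:
step_arm(commands=[{"travel":[0,0,0],"turn":[0,0,0]},{"travel":[0,0,0],"turn":[0,0,0]}])

```text
time: 19.9
position: [0.6562, 0.0716, 0.027]
tool_rot: [2.386, 2.04, 0.004]
ft_force: [0.9, -0.6, -0.2]
grip_width: 0.373
grip_force: 12.0
```

Request:
step_arm(commands=[{"travel":[-0.002,-0.001,0.003],"turn":[0,0,0]},{"travel":[-0.002,-0.001,0.005],"turn":[0,0,0]},{"travel":[-0.002,-0.001,0.005],"turn":[0,0,0]},{"travel":[-0.002,-0.001,0.005],"turn":[0,0,0]}])

```text
time: 20.3
position: [0.6542, 0.0693, 0.0217]
tool_rot: [2.387, 2.04, 0.0]
ft_force: [-2.2, -1.2, 7.6]
grip_width: 0.369
grip_force: 12.0
```

Request:
step_arm(commands=[{"travel":[0,0,0],"turn":[0,0,0]},{"travel":[0,0,0],"turn":[0,0,0]},{"travel":[0,0,0],"turn":[0,0,0]},{"travel":[0,0,0],"turn":[0,0,0]}], gripper=0.6)

```text
time: 20.7
position: [0.6534, 0.0695, 0.0197]
tool_rot: [-2.388, -2.041, 0.001]
ft_force: [0.4, -0.0, 0.1]
grip_width: 0.581
grip_force: 0.0
```

Request:
step_arm(commands=[{"travel":[0,0,-0.02],"turn":[0,0,0]},{"travel":[0,0,-0.05],"turn":[0,0,0]},{"travel":[0,0,-0.09],"turn":[0,0,0]},{"travel":[0,0,-0.11],"turn":[0,0,0]},{"travel":[-0.03,0,-0.11],"turn":[0,0,0]}])

```text
time: 21.2
position: [0.6513, 0.0466, 0.1347]
tool_rot: [2.379, 2.05, 0.014]
ft_force: [1.3, 0.6, -0.2]
grip_width: 0.602
grip_force: 0.0
```

```bash
python3 - <<'E'
from h import *
plan((.53,.13,.13,100),(.41,.23,.13,122))
im,st=grab('wrist'); h=cv2.cvtColor(im,cv2.COLOR_RGB2HSV)
m=((h[...,0]<6)|(h[...,0]>172))&(h[...,1]>180)&(h[...,2]>50)
b=blob(m,(0,0,512,235)); print(b.min(0),b.max(0)); x=(b.min(0)+b.max(0))/2; print(onplane(x,'wrist',.018,st))
E
```

```text
t 21.2 pos [0.6513 0.0466 0.1347] yaw 81.5 w 0.602 F [ 1.3  0.6 -0.2]
travel [0.0645, -0.1323, 0.0042] turn [0.4, -0.3, -18.5] rows>=3
travel [0.1193, -0.1008, 0.0] turn [0.0, 0.0, -22.0] rows>=4
[228 148] [267 189]
[[0.65365805 0.06951229]]
```

The cap is settled at (0.654, 0.070). On to the lid.

Request:
step_arm(commands=[{"travel":[0.016,-0.033,0],"turn":[0,0,-4]},{"travel":[0.032,-0.066,0],"turn":[0,0,-8]},{"travel":[0.048,-0.099,0],"turn":[0,0,-12]},{"travel":[0.064,-0.132,0.002],"turn":[0,0,-16]},{"travel":[0.085,-0.16,0.004],"turn":[0,0,-20]}], gripper=0.92)

```text
time: 21.75
position: [0.5023, 0.1486, 0.1255]
tool_rot: [1.995, 2.427, -0.003]
ft_force: [0.8, 0.8, 0.4]
grip_width: 0.9
grip_force: 0.0
```

```bash
python3 - <<'E'
from h import *
plan((.388,.253,.13,110))
E
```

```text
t 21.8 pos [0.5023 0.1486 0.1255] yaw 101.1 w 0.900 F [0.8 0.8 0.4]
travel [0.1246, -0.092, -0.0046] turn [-0.1, 0.1, -8.9] rows>=4
```

Request:
step_arm(commands=[{"travel":[0.031,-0.023,-0.001],"turn":[0,0,-2]},{"travel":[0.062,-0.046,-0.002],"turn":[0,0,-4]},{"travel":[0.093,-0.069,-0.003],"turn":[0,0,-7]},{"travel":[0.125,-0.092,-0.005],"turn":[0,0,-9]},{"travel":[0.125,-0.092,-0.005],"turn":[0,0,-9]}])

```text
time: 22.25
position: [0.3858, 0.2577, 0.1312]
tool_rot: [-1.789, -2.581, 0.0]
ft_force: [-0.4, 1.0, 0.7]
grip_width: 0.922
grip_force: 0.0
```

Request:
step_arm(commands=[{"travel":[0,0,0],"turn":[0,0,0]},{"travel":[0,0,0],"turn":[0,0,0]}])

```text
time: 22.45
position: [0.3906, 0.2528, 0.1309]
tool_rot: [1.803, 2.572, -0.001]
ft_force: [0.5, -0.7, -0.7]
grip_width: 0.924
grip_force: 0.0
```

```bash
python3 - <<'E'
from h import *
im,st=grab('wrist','pics/w6.png'); plan(st=st)
E
```

```text
t 22.4 pos [0.3906 0.2528 0.1309] yaw 110.0 w 0.924 F [ 0.5 -0.7 -0.7]
```

View pics/w6.png

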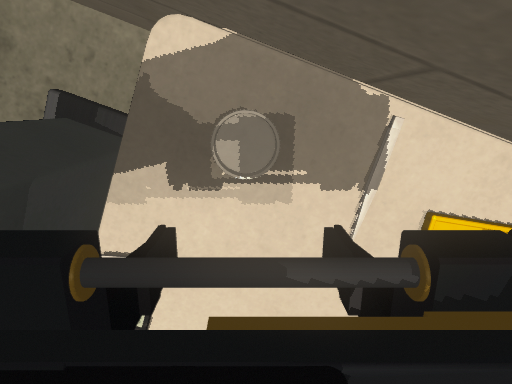

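The lid's circle is centred at about (245,143), with a radius of about 34 px and clear space on both sides.

```bash
python3 - <<'E'
from h import *
st=ctrl.get_state()
print(onplane([[211,143],[279,143],[245,108],[245,179]],'wrist',.012,st))
c=onplane([245,143.5],'wrist',.012,st)[0]; print(c)
plan((*c,.06,110),(*c,.017,110),st=st)
E
```

```text
[[0.34594468 0.28262757]
 [0.39870315 0.30173937]
 [0.36292918 0.31844106]
 [0.38257534 0.26355784]]
[0.37246608 0.2917989 ]
t 22.5 pos [0.3907 0.2527 0.1308] yaw 109.9 w 0.921 F [ 0.7 -1.1 -0.3]
travel [0.043, -0.0038, 0.0708] turn [-0.0, 0.0, -0.1] rows>=2
travel [0.0, 0.0, 0.043] turn [0.0, 0.0, 0.0] rows>=1
```

Request:
step_arm(commands=[{"travel":[0.021,-0.002,0.035],"turn":[0,0,0]},{"travel":[0.042,-0.003,0.07],"turn":[0,0,0]},{"travel":[0.042,-0.003,0.07],"turn":[0,0,0]},{"travel":[0.042,-0.003,0.07],"turn":[0,0,0]}])

```text
time: 22.9
position: [0.3727, 0.2915, 0.0605]
tool_rot: [-1.8, -2.573, 0.003]
ft_force: [0.4, -0.3, 0.1]
grip_width: 0.921
grip_force: 0.0
```

```bash
python3 - <<'E'
from h import *
plan((.3728,.2915,.017,110))
E
```

```text
t 22.9 pos [0.3727 0.2915 0.0605] yaw 110.0 w 0.921 F [ 0.4 -0.3  0.1]
travel [-0.0, 0.0002, 0.0435] turn [-0.1, -0.0, 0.0] rows>=1
```

Request:
step_arm(commands=[{"travel":[0,0,0.022],"turn":[0,0,0]},{"travel":[0,0,0.038],"turn":[0,0,0]},{"travel":[0,0,0.0435],"turn":[0,0,0]},{"travel":[0,0,0.0435],"turn":[0,0,0]}])

```text
time: 23.3
position: [0.3737, 0.2915, 0.0181]
tool_rot: [1.803, 2.572, 0.0]
ft_force: [0.5, -0.2, -1.1]
grip_width: 0.918
grip_force: 0.0
```

Request:
step_arm(commands=[{"travel":[0,0,0],"turn":[0,0,0]},{"travel":[0,0,0],"turn":[0,0,0]},{"travel":[0,0,0],"turn":[0,0,0]},{"travel":[0,0,0],"turn":[0,0,0]},{"travel":[0,0,0],"turn":[0,0,0]}], gripper=0.3, force=10)

```text
time: 23.8
position: [0.3729, 0.2924, 0.018]
tool_rot: [1.8, 2.574, 0.0]
ft_force: [-0.6, -0.7, 4.1]
grip_width: 0.643
grip_force: 10.0
```

Request:
step_arm(commands=[{"travel":[0,0,0],"turn":[0,0,0]}])

```text
time: 23.9
position: [0.373, 0.2924, 0.018]
tool_rot: [1.8, 2.574, 0.0]
ft_force: [0.4, -0.2, 4.4]
grip_width: 0.651
grip_force: 10.0
```

Request:
step_arm(commands=[{"travel":[0,0,-0.02],"turn":[0,0,0]},{"travel":[0,0,-0.05],"turn":[0,0,0]},{"travel":[0,0,-0.09],"turn":[0,0,0]},{"travel":[0,0,-0.1],"turn":[0,0,0]}])

```text
time: 24.3
position: [0.3743, 0.294, 0.121]
tool_rot: [1.799, 2.572, 0.008]
ft_force: [0.9, 0.6, 0.2]
grip_width: 0.648
grip_force: 10.0
```

```bash
python3 - <<'E'
from h import *
plan((.44,.2,.115,100),(.53,.08,.115,92),(.643,-.0005,.115,81.1))
E
```

```text
t 24.3 pos [0.3743 0.294  0.121 ] yaw 110.1 w 0.648 F [0.9 0.6 0.2]
travel [-0.1109, 0.0294, 0.0061] turn [0.3, -0.1, 10.1] rows>=3
travel [-0.1338, 0.0678, 0.0] turn [0.0, 0.0, 8.0] rows>=4
travel [-0.0844, 0.1101, 0.0] turn [0.0, 0.0, 10.9] rows>=3
```

Request:
step_arm(commands=[{"travel":[-0.028,0.007,0],"turn":[0,0,2]},{"travel":[-0.056,0.015,0],"turn":[0,0,5]},{"travel":[-0.084,0.022,0],"turn":[0,0,7]},{"travel":[-0.11,0.029,0],"turn":[0,0,10]}])

```text
time: 24.7
position: [0.4379, 0.1974, 0.117]
tool_rot: [-2.021, -2.405, 0.002]
ft_force: [0.6, -0.2, -0.2]
grip_width: 0.641
grip_force: 10.0
```

Request:
step_arm(commands=[{"travel":[-0.03,0.015,0],"turn":[0,0,2]},{"travel":[-0.06,0.03,0],"turn":[0,0,4]},{"travel":[-0.09,0.045,0],"turn":[0,0,6]},{"travel":[-0.12,0.06,0],"turn":[0,0,7]},{"travel":[-0.134,0.068,0],"turn":[0,0,8]}])

```text
time: 25.2
position: [0.5296, 0.0749, 0.117]
tool_rot: [2.188, 2.254, -0.002]
ft_force: [0.1, -0.1, -0.4]
grip_width: 0.647
grip_force: 10.0
```

Request:
step_arm(commands=[{"travel":[-0.025,0.033,0],"turn":[0,0,3]},{"travel":[-0.05,0.066,0],"turn":[0,0,6]},{"travel":[-0.07,0.095,0],"turn":[0,0,9]},{"travel":[-0.084,0.11,0],"turn":[0,0,10.9]},{"travel":[-0.084,0.11,0],"turn":[0,0,10.9]}])

```text
time: 25.7
position: [0.6425, -0.004, 0.1164]
tool_rot: [-2.391, -2.037, 0.001]
ft_force: [-0.5, 0.1, -0.1]
grip_width: 0.647
grip_force: 10.0
```

Request:
step_arm(commands=[{"travel":[0,0,0],"turn":[0,0,0]},{"travel":[0,0,0],"turn":[0,0,0]}])

```text
time: 25.9
position: [0.6399, 0.0007, 0.1173]
tool_rot: [-2.383, -2.045, 0.001]
ft_force: [0.6, 0.5, -0.1]
grip_width: 0.642
grip_force: 10.0
```

```bash
python3 - <<'E'
from h import *
plan((.643,-.0008,.05,81.1),(.643,-.0008,.023,81.1))
E
```

```text
t 25.9 pos [0.6399 0.0007 0.1173] yaw 81.3 w 0.642 F [ 0.6  0.5 -0.1]
travel [-0.001, 0.0034, 0.0673] turn [-0.1, -0.0, 0.2] rows>=2
travel [0.0, 0.0, 0.027] turn [0.0, 0.0, 0.0] rows>=1
```

Request:
step_arm(commands=[{"travel":[-0.001,0.003,0.03],"turn":[0,0,0]},{"travel":[-0.001,0.003,0.06],"turn":[0,0,0]},{"travel":[-0.001,0.003,0.083],"turn":[0,0,0]},{"travel":[-0.001,0.003,0.09],"turn":[0,0,0]},{"travel":[-0.001,0.003,0.09],"turn":[0,0,0]}])

```text
time: 26.4
position: [0.6424, -0.0017, 0.0269]
tool_rot: [-2.383, -2.044, 0.002]
ft_force: [0.2, -0.0, 0.4]
grip_width: 0.644
grip_force: 10.0
```

Request:
step_arm(commands=[{"travel":[0,0,0],"turn":[0,0,0]},{"travel":[0,0,0],"turn":[0,0,0]}])

```text
time: 26.6
position: [0.6449, -0.0023, 0.0294]
tool_rot: [2.384, 2.043, 0.003]
ft_force: [-0.6, -0.1, 0.5]
grip_width: 0.643
grip_force: 10.0
```

```bash
python3 - <<'E'
from h import *
plan((.643,-.0008,.0225,81.1))
E
```

```text
t 26.6 pos [ 0.6449 -0.0023  0.0294] yaw 81.2 w 0.643 F [-0.6 -0.1  0.5]
travel [0.0012, -0.0021, 0.0069] turn [0.2, -0.0, 0.1] rows>=1
```

Request:
step_arm(commands=[{"travel":[0.001,-0.002,0.003],"turn":[0,0,0]},{"travel":[0.001,-0.002,0.006],"turn":[0,0,0]},{"travel":[0.001,-0.002,0.007],"turn":[0,0,0]},{"travel":[0.001,-0.002,0.007],"turn":[0,0,0]}])

```text
time: 27.0
position: [0.6421, -0.0011, 0.0219]
tool_rot: [2.386, 2.043, 0.0]
ft_force: [-2.3, 0.3, 6.1]
grip_width: 0.644
grip_force: 10.0
```

Request:
step_arm(commands=[{"travel":[0,0,0],"turn":[0,0,0]},{"travel":[0,0,0],"turn":[0,0,0]},{"travel":[0,0,0],"turn":[0,0,0]},{"travel":[0,0,0],"turn":[0,0,0]}], gripper=0.8)

```text
time: 27.4
position: [0.6417, -0.0014, 0.0202]
tool_rot: [-2.386, -2.043, 0.001]
ft_force: [-0.0, 0.2, -0.1]
grip_width: 0.796
grip_force: 0.0
```

Request:
step_arm(commands=[{"travel":[0,0,-0.02],"turn":[0,0,0]},{"travel":[0,0,-0.05],"turn":[0,0,0]},{"travel":[0,0,-0.09],"turn":[0,0,0]},{"travel":[0,0,-0.11],"turn":[0,0,0]},{"travel":[-0.03,0,-0.11],"turn":[0,0,0]}])

```text
time: 27.9
position: [0.6401, -0.0248, 0.1352]
tool_rot: [2.376, 2.051, 0.013]
ft_force: [0.7, 0.4, -0.1]
grip_width: 0.801
grip_force: 0.0
```

```bash
python3 - <<'E'
from h import *
plan((.53,-.12,.13,81),(.418,-.178,.13,81))
E
```

```text
t 27.9 pos [ 0.6401 -0.0248  0.1352] yaw 81.6 w 0.801 F [ 0.7  0.4 -0.1]
travel [-0.1103, -0.0951, 0.004] turn [0.4, -0.3, 0.6] rows>=3
travel [-0.0748, -0.1015, 0.0] turn [0.0, 0.0, 0.0] rows>=3
```

Request:
step_arm(commands=[{"travel":[-0.031,-0.033,0],"turn":[0,0,0]},{"travel":[-0.062,-0.066,0.002],"turn":[0,0,0]},{"travel":[-0.093,-0.099,0.004],"turn":[0,0,0]},{"travel":[-0.124,-0.132,0.004],"turn":[0,0,0]},{"travel":[-0.155,-0.165,0.004],"turn":[0,0,0]}], gripper=0.92)

```text
time: 28.4
position: [0.4487, -0.1597, 0.1264]
tool_rot: [2.386, 2.043, -0.0]
ft_force: [-0.4, 0.1, -0.5]
grip_width: 0.92
grip_force: 0.0
```

Request:
step_arm(commands=[{"travel":[-0.03,-0.032,0],"turn":[0,0,0]},{"travel":[-0.03,-0.032,0],"turn":[0,0,0]},{"travel":[-0.03,-0.032,0],"turn":[0,0,0]},{"travel":[-0.03,-0.032,0],"turn":[0,0,0]}])

```text
time: 28.8
position: [0.4152, -0.1828, 0.1269]
tool_rot: [2.384, 2.045, 0.001]
ft_force: [0.9, 0.3, 0.2]
grip_width: 0.919
grip_force: 0.0
```

```bash
python3 - <<'E'
from h import *
im,st=grab('wrist','pics/w7.png'); plan(st=st)
E
```

```text
t 28.8 pos [ 0.4152 -0.1828  0.1269] yaw 81.2 w 0.919 F [0.9 0.3 0.2]
```

View pics/w7.png

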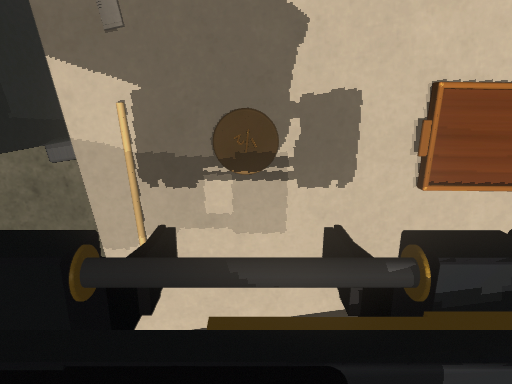

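The medallion is at (246,141), with a radius of about 33 px. The wooden stick to its left is about 95 mm away, so the fingers are clear.

```bash
python3 - <<'E'
from h import *
st=ctrl.get_state()
print(onplane([[213,141],[279,141],[246,108],[246,174]],'wrist',.008,st))
c=onplane([246,141],'wrist',.009,st)[0]; print(c, onplane([318.5,233.5],'top',.009))
w=onplane([[440,83],[423,190]],'wrist',.011,st); print(w)
a=np.radians(-9.1);u=np.array([np.cos(a),np.sin(a)]);v=np.array([-u[1],u[0]])
print('wood',w[0]+.065*u-.044*v,w[1]+.065*u+.044*v)
plan((*c,.06,81),(*c,.0165,81),st=st)
E
```

```text
[[ 0.39236698 -0.13347766]
 [ 0.44610334 -0.14172858]
 [ 0.42329248 -0.1116709 ]
 [ 0.4149534  -0.16497585]]
[ 0.41926188 -0.13750247] [[ 0.41886305 -0.1365435 ]]
[[ 0.57530643 -0.11601118]
 [ 0.56137421 -0.20082358]]
wood [ 0.63252937 -0.16973766] [ 0.63251506 -0.16765765]
t 28.9 pos [ 0.4153 -0.1825  0.1268] yaw 81.3 w 0.917 F [ 0.4 -0.3 -0.3]
travel [0.0451, -0.003, 0.0668] turn [0.0, -0.0, 0.3] rows>=2
travel [0.0, 0.0, 0.0435] turn [0.0, 0.0, 0.0] rows>=1
```

Request:
step_arm(commands=[{"travel":[0.022,-0.001,0.033],"turn":[0,0,0]},{"travel":[0.045,-0.003,0.067],"turn":[0,0,0]},{"travel":[0.045,-0.003,0.095],"turn":[0,0,0]},{"travel":[0.045,-0.003,0.109],"turn":[0,0,0]},{"travel":[0.045,-0.003,0.109],"turn":[0,0,0]}])

```text
time: 29.35
position: [0.4183, -0.1365, 0.0161]
tool_rot: [-2.38, -2.046, 0.0]
ft_force: [0.3, 0.0, -0.5]
grip_width: 0.923
grip_force: 0.0
```

Request:
step_arm(commands=[{"travel":[0,0,0],"turn":[0,0,0]},{"travel":[0,0,0],"turn":[0,0,0]}])

```text
time: 29.55
position: [0.4189, -0.1383, 0.0181]
tool_rot: [2.385, 2.044, 0.001]
ft_force: [0.4, 0.4, -0.3]
grip_width: 0.921
grip_force: 0.0
```

```bash
python3 - <<'E'
from h import *
plan((.4192,-.1372,.0165,81))
E
```

```text
t 29.6 pos [ 0.4189 -0.1383  0.0181] yaw 81.2 w 0.921 F [ 0.4  0.4 -0.3]
travel [0.0011, 0.0001, 0.0016] turn [0.0, 0.0, 0.2] rows>=1
```

Request:
step_arm(commands=[{"travel":[0.001,0,0.0015],"turn":[0,0,0]},{"travel":[0.001,0,0.0015],"turn":[0,0,0]}])

```text
time: 29.75
position: [0.4185, -0.1376, 0.0164]
tool_rot: [2.385, 2.043, -0.0]
ft_force: [-0.4, 0.1, 0.4]
grip_width: 0.915
grip_force: 0.0
```

Request:
step_arm(commands=[{"travel":[0,0,0],"turn":[0,0,0]},{"travel":[0,0,0],"turn":[0,0,0]},{"travel":[0,0,0],"turn":[0,0,0]},{"travel":[0,0,0],"turn":[0,0,0]},{"travel":[0,0,0],"turn":[0,0,0]}], gripper=0.3, force=15)

```text
time: 30.25
position: [0.4183, -0.1377, 0.0162]
tool_rot: [2.386, 2.043, -0.0]
ft_force: [-0.5, -0.2, 0.3]
grip_width: 0.624
grip_force: 15.0
```

Request:
step_arm(commands=[{"travel":[0,0,0],"turn":[0,0,0]}])

```text
time: 30.35
position: [0.4183, -0.1377, 0.0162]
tool_rot: [2.386, 2.043, -0.0]
ft_force: [-0.3, -0.1, 0.6]
grip_width: 0.622
grip_force: 15.0
```

Request:
step_arm(commands=[{"travel":[0,0,-0.02],"turn":[0,0,0]},{"travel":[0,0,-0.05],"turn":[0,0,0]},{"travel":[0,0,-0.09],"turn":[0,0,0]},{"travel":[0,0,-0.1],"turn":[0,0,0]}])

```text
time: 30.75
position: [0.4205, -0.1382, 0.1197]
tool_rot: [2.382, 2.04, 0.004]
ft_force: [0.3, -0.9, -2.4]
grip_width: 0.623
grip_force: 15.0
```

```bash
python3 - <<'E'
from h import *
plan((.6322,-.168,.115,80.9))
E
```

```text
t 30.8 pos [ 0.4205 -0.1382  0.1197] yaw 81.2 w 0.623 F [ 0.3 -0.9 -2.4]
travel [0.0031, 0.2137, 0.006] turn [0.3, 0.1, 0.3] rows>=5
```

Request:
step_arm(commands=[{"travel":[0.001,0.043,0],"turn":[0,0,0]},{"travel":[0.002,0.086,0],"turn":[0,0,0]},{"travel":[0.003,0.13,0],"turn":[0,0,0]},{"travel":[0.003,0.173,0],"turn":[0,0,0]},{"travel":[0.003,0.213,0],"turn":[0,0,0]}])

```text
time: 31.25
position: [0.6303, -0.1676, 0.1144]
tool_rot: [-2.385, -2.042, 0.002]
ft_force: [0.9, 0.6, -1.5]
grip_width: 0.63
grip_force: 15.0
```

Request:
step_arm(commands=[{"travel":[0,0,0.03],"turn":[0,0,0]},{"travel":[0,0,0.06],"turn":[0,0,0]},{"travel":[0,0,0.06],"turn":[0,0,0]},{"travel":[0,0,0.06],"turn":[0,0,0]}])

```text
time: 31.65
position: [0.6282, -0.1671, 0.055]
tool_rot: [-2.384, -2.042, 0.002]
ft_force: [-0.2, -0.6, -1.2]
grip_width: 0.622
grip_force: 15.0
```

```bash
python3 - <<'E'
from h import *
plan((.632,-.168,.022,80.9))
E
```

```text
t 31.6 pos [ 0.6282 -0.1671  0.055 ] yaw 81.2 w 0.622 F [-0.2 -0.6 -1.2]
travel [-0.0003, 0.0039, 0.033] turn [-0.2, -0.0, 0.3] rows>=1
```

Request:
step_arm(commands=[{"travel":[0,0.003,0.02],"turn":[0,0,0]},{"travel":[0,0.003,0.03],"turn":[0,0,0]},{"travel":[0,0.003,0.033],"turn":[0,0,0]},{"travel":[0,0.003,0.033],"turn":[0,0,0]},{"travel":[0,0.003,0.033],"turn":[0,0,0]}])

```text
time: 32.15
position: [0.6327, -0.168, 0.0242]
tool_rot: [2.385, 2.043, 0.001]
ft_force: [-0.9, 0.9, -2.2]
grip_width: 0.623
grip_force: 15.0
```

Request:
step_arm(commands=[{"travel":[0,0,0],"turn":[0,0,0]},{"travel":[0,0,0],"turn":[0,0,0]}])

```text
time: 32.35
position: [0.6325, -0.168, 0.0238]
tool_rot: [2.385, 2.043, 0.0]
ft_force: [-0.1, -0.5, -1.9]
grip_width: 0.624
grip_force: 15.0
```

Request:
step_arm(commands=[{"travel":[0,0,0.002],"turn":[0,0,0]},{"travel":[0,0,0.0036],"turn":[0,0,0]},{"travel":[0,0,0.0036],"turn":[0,0,0]},{"travel":[0,0,0.0036],"turn":[0,0,0]}])

```text
time: 32.75
position: [0.6323, -0.1679, 0.0202]
tool_rot: [2.386, 2.043, -0.0]
ft_force: [-2.1, 1.0, 5.9]
grip_width: 0.621
grip_force: 15.0
```

Contact. Releasing, rising, then checking all the trays.

Request:
step_arm(commands=[{"travel":[0,0,0],"turn":[0,0,0]},{"travel":[0,0,0],"turn":[0,0,0]},{"travel":[0,0,0],"turn":[0,0,0]},{"travel":[0,0,0],"turn":[0,0,0]}], gripper=0.78)

```text
time: 33.15
position: [0.632, -0.1678, 0.0191]
tool_rot: [-2.386, -2.043, 0.0]
ft_force: [0.4, -0.3, -0.1]
grip_width: 0.771
grip_force: 0.0
```

Request:
step_arm(commands=[{"travel":[0,0,-0.02],"turn":[0,0,0]},{"travel":[0,0,-0.05],"turn":[0,0,0]},{"travel":[0,0,-0.1],"turn":[0,0,0]},{"travel":[0,0,-0.14],"turn":[0,0,0]},{"travel":[-0.05,0,-0.14],"turn":[0,0,0]}])

```text
time: 33.65
position: [0.6313, -0.2076, 0.1678]
tool_rot: [2.366, 2.055, 0.019]
ft_force: [2.0, 1.6, 1.4]
grip_width: 0.777
grip_force: 0.0
```

Request:
step_arm(commands=[{"travel":[-0.05,-0.03,0],"turn":[0,0,0]},{"travel":[-0.1,-0.06,0],"turn":[0,0,0]},{"travel":[-0.15,-0.09,0],"turn":[0,0,0]},{"travel":[-0.18,-0.12,0],"turn":[0,0,0]},{"travel":[-0.2,-0.15,0],"turn":[0,0,0]}])

```text
time: 34.15
position: [0.4461, -0.3927, 0.1594]
tool_rot: [2.386, 2.042, -0.0]
ft_force: [-0.7, -0.7, -0.4]
grip_width: 0.782
grip_force: 0.0
```

```bash
python3 - <<'E'
from h import *
im,st=grab('top'); plan(st=st)
cv2.imwrite('pics/end.png',cv2.resize(im[110:210,150:370,::-1],(792,360),interpolation=cv2.INTER_CUBIC))
E
```

```text
t 34.1 pos [ 0.4461 -0.3927  0.1594] yaw 81.1 w 0.782 F [-0.7 -0.7 -0.4]
```

View pics/end.png

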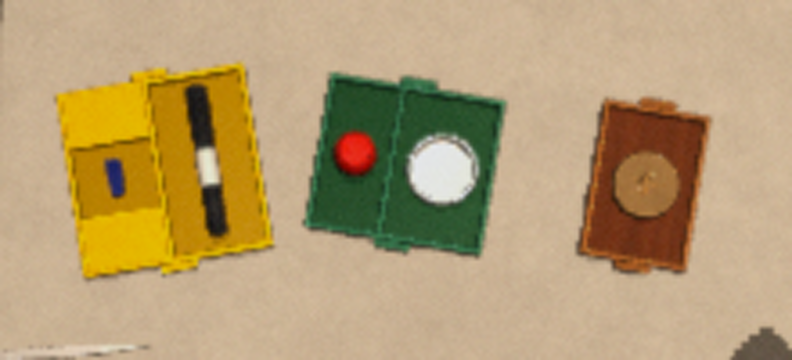

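All five things are flat and well inside their own bays: clip (115,178), marker (207,160), cap (355,153), lid (443,168) and medallion (646,184).

```bash
python3 -c "
from bench import ctrl
print(ctrl.close_job())"
```

```text
the job is handed in; nothing more can be done
None
```

All five things are sorted into their own bays in the order asked, each let go and lying flat in the last camera check, and the job was handed in at about 34 s.

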